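# Run the carrier home and start the wire bonder

### The arm

A 7-joint arm with a two-finger parallel gripper is mounted at the origin on the work surface. World frame = base frame: x ahead of the robot, y to its left, z up, the work surface at z = 0. Lengths are in m, angles in degrees, forces in N, time in s.
With the tool pointing down it reaches from about 0.425 to 0.875 m from the base axis. Payload 4.7 kg.
Tool frame: the origin (TCP) lies at the very end of the fingers, on their centre line; the grasp point (between the pads) lies 19 mm behind it; z points along the fingers, y is the line along which they close (so a half turn about z gives the same grasp; the last joint's range is limited). The gripper opens to 87 mm and grips with 3 to 60 N. Pads are 19 mm wide; open, the fingers measure 117 mm over their backs; the gripper's body (75 mm by 190 mm) begins 51 mm behind the grasp point.
Start: joints at [-74.708, 18.392, -4.016, 83.108, 1.295, 78.541, -3.26], TCP at [0.163, 0.629, 0.184] pointing down, gripper open.
Joint ranges: [-163.93, 163.93], [-17.29, 119.83], [-79.2, 71.16], [3.27, 140.29], [-89.18, 269.18], [5.43, 117.66], [-154.24, 154.24]. Speed limits (degrees/s): [147.25, 147.25, 180, 180, 180, 180, 180].

### API

Orientations are given as [roll, pitch, yaw] about the fixed x, y, z axes, in that order (R = Rz(yaw) Ry(pitch) Rx(roll)).
In Python, from cell import get_obs, read_camera, sign_off, silhouettes gives the robot as it stands.
- The arm moves only by the tool play_rows, never from a script. Its argument "steps" is a list that holds one entry, the list of rows, each a list of 7 numbers: the shift along the tool's x, y, z in m, then the turn, a rotation vector about the tool's x, y, z in rad, then the finger opening in m, from 0 to 0.087. A call has 1 to 12 rows; each row shifts and turns the commanded pose from where the row before left it, along the tool's axes as they then stand; what a row does not reach is not made up. A row lasts 1/10 s, in which the tool goes at most 50 mm and 8.59 degrees, less where a joint would pass 70% of its speed; a pose out of reach is approached as far as the arm can. A call is refused whole if a number of a shift passes 0.05 or a number of a turn 0.15, either way. A call with a gripper value outside its range is refused whole. The fingers move at their own pace and stop on an object; "force" is the grip in N (left out, the last holds). Time passes only in rows, so rows that do not move let the fingers close. It gives the time, the measured TCP pose, the force, the opening and the grip force at its end, in the units of the state.
- get_obs(): the state, without advancing time (a new reading comes with each control period).
- read_camera(name): name is "scene" or "top"; returns a dict with "frame" (400x640x3 uint8, red, green, blue), "intrinsics" (3x3 intrinsics, pixels), "view" (4x4, takes a point from world to camera coordinates). Camera axes: x right, y up, looking along -z (the intrinsics and any distortion apply to the point x, -y, -z); pixel columns grow to the right and rows downward; lengths in m; the calibration is good to about 2 mm. A picture is of the moment at which its call begins. There is no depth.
- sign_off(): hands the job in; it is judged then, once.
Trained networks look in the newest picture that a camera, given by its name, has taken for a name from the list of things; names that differ only in an ending like _2 or _b are one class to them, and where a whole thing is asked for, a point or a joint stands for the part that bears it (a point fixed in the world has none). Each returns a list of dicts, best first, with "p" (0 to 1); they miss things now and then, are a little off and sometimes report something else, mostly with a low value. They report only what shows in the picture. A call takes as long as a camera call. They do not tell look-alikes from the thing itself.
- silhouettes(camera, name): "pixels" (400x640 bool, what is visible of it) and "extent" ([left, top, right, bottom] in pixels, round what is visible of it).
The state is a dict: "time_s": time; "qpos": joint angles; "joint_velocities": joint speeds; "effort": joint torques, N m; "tool_pos": TCP position; "tool_rot": TCP orientation; "force": force on the tool from outside, world axes, zero at the start; "wrist_torque": the same for the moment, N m; "grip_width": finger opening in m; "grasp_force": force on a finger pad.
Only numpy, scipy, OpenCV 4.12 (cv2) and the standard library are available. Lean on these libraries where they do the work, as an engineer would, in place of code of your own. Each camera call takes 0.05 s, during which the arm holds its last target. There are 200 camera calls.

### The job

Push the carrier along its track by the thumb plate at its tail until its nose rests against the end stop under the bonding head, sliding it with your fingertips and not lifting it. Then reach a fingertip down into the round well of the start console, press the sunken start key to the bottom, hold it there for about a second and let it come back up. Keep the start key up until the carrier is home, do not press the key of the lamp box, and leave the other things on the bench where they are.

Things in the scene. Friction and masses are not known exactly. Their poses are not given: they have to be found in the camera images.
- bonder: White bench-top wire bonder, fixed. Origin on the bench below the bonding point; base 24 mm high, x -70 to +100, y -280 to +260 mm. A straight track runs along its y axis. The head and its reel and lamp overhang the track from y = -45 mm on, above 100 mm height; the thin bonding tool hangs to 62 mm height at y = 0. Column 270 mm high from y = +120 mm, a microscope swung out behind it.
- track_end (a point): Middle of the end stop's face (dark steel block across the track, top 45 mm above the bench), on the track floor: bonder x = 0, y = +35 mm, 25.5 mm above the bench. The dark track floor is 63 mm wide; the aluminium rails on either side are 12 mm wide, tops 37.5 mm above the bench, from bonder y = -278 to +67 mm.
- carrier: Flat aluminium plate, 60 (x) by 175 (y) by 8 mm, 0.2 to 0.35 kg, loose in the track, its y along the bonder's y. Origin on its underside below the small black chip package; nose at y = +35, tail at y = -140 mm. It starts 55 to 135 mm short of home; home means nose on the stop, its origin at y = 0 of the bonder. Slides with 1 to 4 N, stays where it is left.
- carrier_tail (a point): Middle of the rear face of the thumb plate standing at the carrier's tail (44 mm wide in x, 8 mm thick, its top 59.5 mm above the bench, 22 mm above the rails). The point is 49.5 mm above the bench, 10 mm below the plate's top; the rear face looks to the carrier's -y. Push here towards +y.
- console: White start console box, fixed, 110 mm (x) by 150 mm (y) by 66 mm high, origin at the centre of its underside. On its top, on the -y half, a black key pad with eight small keys (not moving); on the +y half the round well.
- well (a point): Centre of the well's mouth, on the console at y = +38 mm, 72 mm above the bench: upper edge of a black collar 68 mm across, 6 mm high. The well is round, vertical, bore 56 mm, floor 54 mm below the mouth. In its middle the start key: round, grey, 28 mm across, its top 32 mm below the mouth (40 mm above the bench) when up, standing 15 mm clear of its steel bezel.
- start_key (a joint): Travel of the start key in m: 0 is up, 0.006 is fully down. Springs back by itself; about 1.5 N starts it moving and 5 N holds it at the bottom.
- lamp_box: White lamp supply box, fixed, 120 mm (x) by 140 mm (y) by 66 mm high, origin at the centre of its underside; a black dial stands on the -y half of its top (to 87 mm height) and a round key stands proud on the +y half. It may stand to either side of the start console; not to be used.
- lamp_key_top (a point): Top of the lamp box's standing key, 24 mm across, 86 mm above the bench.
- lamp_key (a joint): Travel of the lamp key in m: 0 is up, 0.005 fully down. Leave it alone.
- mouse: Loose bystander. Black computer mouse, 104 by 60 mm, 34 mm high, origin under its centre.
- tweezers: Loose bystander. Steel tweezers lying flat, 130 mm long along their x, 7 mm high, origin under their middle.
- chip_tray: Loose bystander. Black chip tray with small cells, 52 by 52 by 12 mm, origin under its centre.
- wire_spool: Loose bystander. Aluminium wire spool standing on end, 50 mm across, 30 mm high, origin under its centre.
- solvent: Loose bystander. White plastic bottle with black cap, 58 mm across, 110 mm high, origin under its centre.
- dish: Loose bystander. Shallow glass dish, 84 mm across, 14 mm high, origin under its centre.
- driver: Loose bystander. Small screwdriver with black handle, lying along its x, 150 mm long, origin under its middle.
Not all that is in view belongs to the job. What is shaped like the console but orange or pink is not meant.

How it is judged (in metres and radians):
On the way, in this order (a step that is already met when the one before it is completed fails the run):
1. the carrier is pushed home against the end stop (y of carrier in the frame of bonder above -0.003 m and value of joint start_key below 0.002 m), for 0.2 s.
2. the start key is held down in its well with the carrier home (y of carrier in the frame of bonder above -0.003 m and value of joint start_key above 0.0045 m), for 0.6 s.
At the end, for the whole second after the job is handed in: The carrier lies flat in its track within 3 mm of the end stop and at rest, the start key has been held at least 4.5 mm down for 0.6 s with the carrier home and is up again, the lamp key is up, and the loose things are within 20 mm of where they stood (y of carrier in the frame of bonder above -0.003 m and height (world z) of carrier below 0.03 m and angle between carrier's own z axis and vertical below 0.05 rad and linear speed of carrier below 0.01 m/s and value of joint each of start_key, lamp_key below 0.001 m and distance of each of mouse, tweezers, chip_tray, wire_spool, solvent, dish, driver from where it was at the start of the episode below 0.02 m); the robot touches nothing.
It fails at once if the carrier is lifted (over 6 mm) or tipped out of its track (height (world z) of carrier above 0.0315 m or angle between carrier's own z axis and vertical above 0.12 rad).
It fails at once if the start key is pressed while the carrier is not home (not (y of carrier in the frame of bonder above -0.003 m) and value of joint start_key above 0.003 m).
It fails at once if the key of the lamp box is pressed (value of joint lamp_key above 0.0025 m).
It fails at once if a bystander is lifted or pushed away (distance of any of mouse, tweezers, chip_tray, wire_spool, solvent, dish, driver from where it was at the start of the episode above 0.03 m).
It also fails if it takes over 58 s, if anything falls off the work surface, if the arm or the gripper's body presses on something with over 40 N, if the wrist force passes 120 N, or if a joint passes its speed limit or range.

## Working session

There is one attempt and no reset: what is moved stays moved. The work goes in short steps, Python scripts to look and compute and a tool call to move; the robot and the scene stay as the last step left them, time stands still between calls to the robot, and variables do not carry over. Pictures are saved under pics/ and viewed, at most 10 in all, crops included, and the job is handed in when it is done.

Besides the shell and the picture viewer there is one more tool, called as name(argument=value, ...) on one line, values as JSON. play_rows: Moves the arm, as the interface text tells. Its arguments: {"type":"object","properties":{"steps":{"type":"array","items":{"type":"array","items":{"type":"array","items":{"type":"number"}}}},"force":{"type":"number"}},"required":["steps"]}

```bash
mkdir -p pics
python3 - <<'E'
from cell import *
import cv2,numpy as np
o=get_obs();print({k:np.round(v,4).tolist() for k,v in o.items()})
for c in("scene","top"):
    r=read_camera(c);cv2.imwrite(f"pics/{c}0.png",r["frame"][:,:,::-1]);print(c,np.round(r["intrinsics"],1).tolist(),np.round(r["view"],4).tolist(),[k for k in r])
    for n in("console","well","carrier","carrier_tail","lamp_box","bonder","start_key"):
        for s in silhouettes(c,n)[:3]:
            p=s["pixels"];yy,xx=np.nonzero(p);print(c,n,round(s["p"],2),s["extent"],round(xx.mean()),round(yy.mean()),p.sum())
E
```

```text
{'time_s': 0.0, 'qpos': [-74.7065, 18.4392, -4.0163, 83.1753, 1.297, 78.5394, -3.2601], 'joint_velocities': [-0.0203, 0.0199, -0.0511, -0.0415, -0.0422, 0.0645, 0.0065], 'effort': [-0.0002, -49.129, -0.404, -31.2521, -0.064, 0.0438, 0.0002], 'tool_pos': [0.1625, 0.6287, 0.183], 'tool_rot': [-179.8915, 0.0075, 165.5173], 'force': [0.7175, -0.2621, 0.5797], 'wrist_torque': [0.023, -0.0218, 0.0021], 'grasp_force': 0.0, 'grip_width': 0.087}
scene [[370.0, 0.0, 315.8], [0.0, 370.0, 204.4], [0.0, 0.0, 1.0]] [[0.7601, 0.6498, -0.0077, -0.3364], [-0.3573, 0.4277, 0.8303, 0.1291], [0.5428, -0.6283, 0.5573, -1.4742], [0.0, 0.0, 0.0, 1.0]] ['frame', 'intrinsics', 'view']
scene console 0.86 [196.6, 237.4, 267.0, 308.2] 233 270 2975
scene console 0.84 [220.7, 286.9, 308.4, 374.4] 264 330 4483
scene console 0.58 [110.7, 229.4, 187.8, 284.5] 147 256 2793
scene well 0.9 [106.2, 227.8, 184.4, 292.8] 146 257 2893
scene well 0.73 [222.1, 286.9, 306.7, 375.9] 264 330 4622
scene well 0.64 [198.3, 237.8, 269.0, 308.0] 234 270 3013
scene carrier 0.75 [358.1, 188.7, 399.6, 216.4] 378 203 542
scene carrier_t
[... 579 characters left out ...]
top console 0.83 [413.2, 195.4, 482.8, 246.5] 447 219 2395
top console 0.83 [460.3, 280.9, 528.4, 328.0] 493 304 2884
top well 0.87 [416.7, 194.1, 476.8, 245.0] 447 219 2389
top well 0.65 [442.3, 131.5, 502.9, 173.2] 472 152 2515
top well 0.6 [460.4, 281.0, 526.5, 324.0] 493 303 2833
top carrier 0.65 [233.7, 158.5, 295.1, 190.8] 266 174 1246
top carrier 0.36 [331.6, 176.2, 394.9, 234.8] 362 204 2318
top carrier_tail 0.74 [232.2, 158.9, 296.6, 188.5] 266 174 1187
top lamp_box 0.69 [332.4, 176.5, 393.7, 233.9] 362 204 2297
top lamp_box 0.2 [412.8, 193.8, 481.1, 245.9] 446 220 2434
top bonder 0.84 [1.2, 93.9, 303.1, 199.2] 150 147 16030
top start_key 0.46 [453.6, 147.9, 464.4, 152.1] 459 151 50
```

View pics/scene0.png

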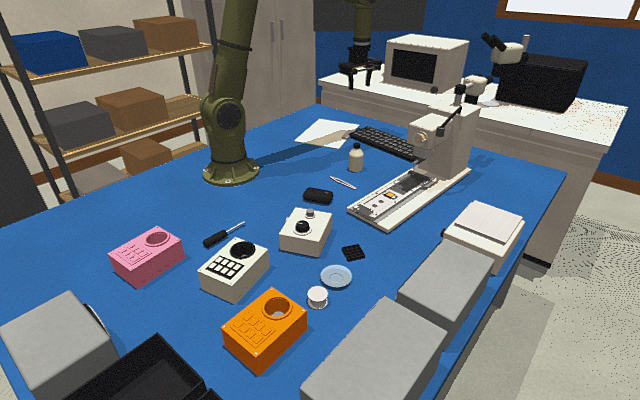

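View pics/top0.png

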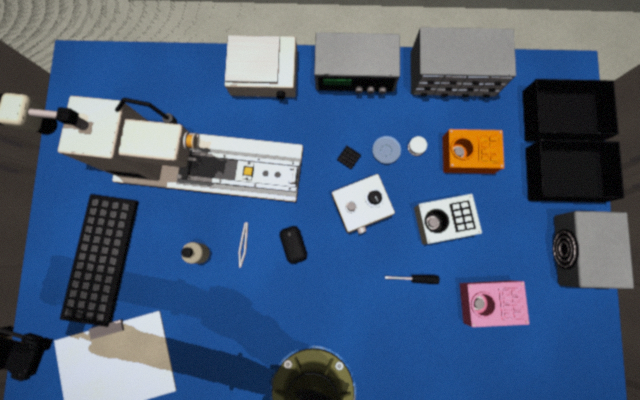

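The pictures show the bonder at the left in the top view, with its carrier at about (245,170) and the track's tail end at about x=302. Things that could be taken for the start console, in the top view:
- orange console at (474,152)
- pink console at (494,304)
- lamp box at (362,204), which is white with a proud key and a dial
- white console at (448,219), with its well at (436,221) and a black key pad

I choose the white one at (448,219) and will check it in a close crop.

```bash
cat > h.py <<'E'
import numpy as np,cv2
from cell import *
def P(r,X):
    X=np.atleast_2d(X);V=np.array(r["view"]);c=X@V[:3,:3].T+V[:3,3];c=c*[1,-1,-1]
    u=c@np.array(r["intrinsics"]).T;return u[:,:2]/u[:,2:]
def U(r,uv,z):
    V=np.array(r["view"]);d=np.linalg.inv(r["intrinsics"])@[uv[0],uv[1],1];d=V[:3,:3].T@(d*[1,-1,-1])
    c=-V[:3,:3].T@V[:3,3];return c+d*(z-c[2])/d[2]
E
python3 - <<'E'
from h import *
r=read_camera("top");f=r["frame"][:,:,::-1]
a=cv2.resize(f[125:210,180:310],None,fx=6,fy=6,interpolation=cv2.INTER_CUBIC)[:,:780]
cv2.imwrite("pics/a.png",a)
b=cv2.resize(f[185:255,405:495],None,fx=6,fy=6,interpolation=cv2.INTER_CUBIC)
s=read_camera("scene");g=s["frame"][:,:,::-1]
cv2.imwrite("pics/b.png",b)
c=cv2.resize(g[160:240,335:465],None,fx=6,fy=6,interpolation=cv2.INTER_CUBIC);cv2.imwrite("pics/c.png",c)
for n in ("mouse","tweezers","solvent","dish","chip_tray","wire_spool","driver"):
    for q in silhouettes("top",n)[:1]:print(n,q["extent"],U(r,[(q["extent"][0]+q["extent"][2])/2,(q["extent"][1]+q["extent"][3])/2],0.01).round(3))
print(U(r,(436,221),.072),U(r,(269,170),.0495))
E
```

```text
tweezers [236.8, 221.9, 249.1, 267.0] [0.391 0.211 0.01 ]
solvent [182.2, 241.1, 208.6, 265.9] [0.361 0.345 0.01 ]
dish [374.9, 138.1, 401.9, 161.5] [ 0.681 -0.204  0.01 ]
chip_tray [336.7, 145.2, 358.6, 171.2] [ 0.652 -0.084  0.01 ]
wire_spool [409.5, 134.6, 427.7, 157.5] [ 0.695 -0.293  0.01 ]
driver [386.9, 276.8, 442.2, 281.8] [ 0.306 -0.279  0.01 ]
[ 0.46539341 -0.32448219  0.072     ] [0.60135825 0.14024228 0.0495    ]
```

View pics/a.png

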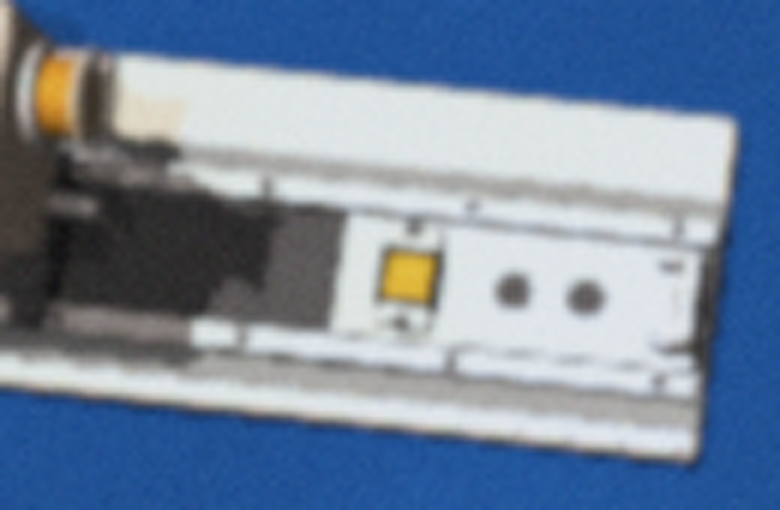

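View pics/b.png

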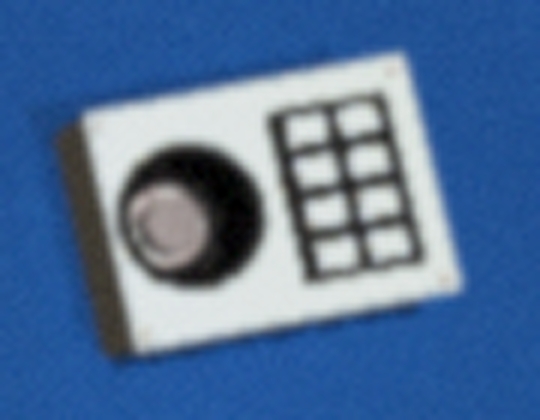

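View pics/c.png

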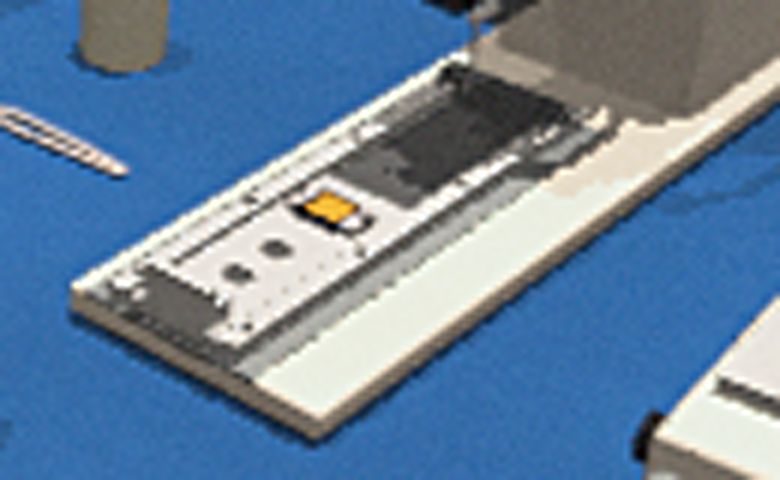

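The crops show:
- **Console:** the white one, with a black collar at crop (192,215), a grey sunken key and a pad of eight keys. The choice is confirmed.
- **Carrier:** nose edge at crop x≈340, chip at (408,277), thumb plate at x≈695 close to the track's rear end.

Run:
```python
from h import *
r=read_camera("top")
a=lambda x,y,z:U(r,(x/6-.4+180,y/6-.4+125),z)
b=lambda x,y,z:U(r,(x/6-.4+405,y/6-.4+185),z)
p,q=a(738,118,.024),a(695,463,.024);print(p,q,np.linalg.norm(p-q))
ex=(p-q)/np.linalg.norm(p-q)
# direction from long edges
l1=a(120,57,.024);l2=a(0,385,.024)
for e in (l1-p,l2-q):print("dir y",np.degrees(np.arctan2(-e[0],e[1])))
print("yaw x",np.degrees(np.arctan2(ex[1],ex[0])))
yaw=np.mean([np.arctan2(-(l1-p)[0],(l1-p)[1]),np.arctan2(-(l2-q)[0],(l2-q)[1])])
R=np.array([[np.cos(yaw),-np.sin(yaw)],[np.sin(yaw),np.cos(yaw)]])
o=((p[:2]-R@[.1,-.28])+(q[:2]-R@[-.07,-.28]))/2;print("bonder",o,np.degrees(yaw))
B=lambda w:R.T@(w[:2]-o)
print("chip",B(a(408,277,.036)),"nose",B(a(340,270,.0335)),"tail front/top", B(a(693,305,.0595)),B(a(715,300,.0595)),"rails out",B(a(450,205,.0375)),B(a(450,372,.0375)))
c=[b(*t,.066) for t in((80,110),(402,52),(463,292),(135,352))]
print([np.linalg.norm(c[i]-c[(i+1)%4]).round(4) for i in range(4)])
m=np.mean(c,0);ey=(c[0]+c[3]-c[1]-c[2]);ey/=np.linalg.norm(ey);print("console",m,"yaw",np.degrees(np.arctan2(-ey[0],ey[1])),"well",m+ey*.038,"collar",b(192,215,.072),"key",b(170,225,.040))
s=read_camera("scene")
np.savez("g.npz",o=o,yaw=yaw)
def W(x,y,z):return np.r_[o+R@[x,y],z]
pts=[(100,-280,24),(-70,-280,24),(37,-278,37.5)]
print("scene proj",[(P(s,W(*np.array(t)/1e3))[0]-[335,160])*6 for t in pts])
```

```text
[0.68744442 0.0496331  0.024     ] [0.5159684  0.06396017 0.024     ] 0.1720735054728273
dir y -4.436423203187676
dir y -4.995887191957017
yaw x -4.776051221479971
bonder [0.60977866 0.33708192] -4.716155197572347
chip [ 0.00201078 -0.13327653] nose [ 0.00246882 -0.09958309] tail front/top [-0.00213263 -0.27375717] [ 0.00134788 -0.28370825] rails out [ 0.03904378 -0.14880731] [-0.0420934  -0.16004849]
[np.float64(0.151), np.float64(0.1124), np.float64(0.1515), np.float64(0.1125)]
console [ 0.47525761 -0.36330022  0.066     ] yaw 11.787966200869144 well [ 0.46749457 -0.32610162  0.066     ] collar [ 0.46698334 -0.32613039  0.072     ] key [ 0.46578478 -0.32465269  0.04      ]
scene proj [array([315.97855703, 414.77030666]), array([ 62.59494005, 281.49041087]), array([221.30873505, 340.04264462])]
```

```bash
cat > plan.py <<'E'
from h import *
from scipy.spatial.transform import Rotation as Ro
def plan(wps,p=None,yaw=None):
    """wps: (x,y,z,yaw,nrows); tool kept vertical; prints rows"""
    o=get_obs();R=Ro.from_euler("xyz",o["tool_rot"],degrees=True) if yaw is None else Ro.from_euler("xyz",[180,0,yaw],degrees=True)
    p=np.array(o["tool_pos"] if p is None else p);rows=[]
    for x,y,z,w,n in wps:
        p0=p.copy();T=Ro.from_euler("xyz",[180,0,w],degrees=True);tot=(R.inv()*T).as_rotvec()
        R0=R
        for i in range(1,n+1):
            g=p0+(np.array([x,y,z])-p0)*i/n;t=(R.inv()*R0*Ro.from_rotvec(tot*i/n)).as_rotvec()
            row=np.r_[R.inv().apply(g-p).round(3),t.round(3)];rows.append(row.tolist())
            p=p+R.apply(row[:3]);R=R*Ro.from_rotvec(row[3:])
    for k in range(0,len(rows),12):print([r+[0] for r in rows[k:k+12]])
    print("end",p.round(4),R.as_euler("xyz",degrees=True).round(2))
E
python3 - <<'E'
from plan import *
plan([(.30,.36,.18,125,8),(.46,.10,.18,98,8),(.583,.013,.15,85.3,4),(.583,.013,.045,85.3,4)])
E
```

```text
[[-0.025, -0.028, 0.001, 0.0, -0.0, 0.088, 0], [-0.028, -0.026, 0.0, 0.0, -0.0, 0.089, 0], [-0.029, -0.024, 0.001, 0.0, -0.0, 0.088, 0], [-0.032, -0.021, 0.0, 0.0, -0.0, 0.089, 0], [-0.033, -0.017, 0.001, 0.0, -0.0, 0.088, 0], [-0.035, -0.015, 0.0, 0.0, -0.0, 0.088, 0], [-0.036, -0.012, 0.001, 0.0, -0.0, 0.089, 0], [-0.037, -0.009, 0.0, 0.0, -0.0, 0.088, 0], [-0.038, -0.002, 0.0, 0.0, -0.0, 0.059, 0], [-0.038, -0.0, 0.0, 0.0, -0.0, 0.059, 0], [-0.038, 0.002, 0.0, 0.0, -0.0, 0.059, 0], [-0.038, 0.005, 0.0, 0.0, -0.0, 0.059, 0]]
[[-0.038, 0.006, 0.0, 0.0, -0.0, 0.059, 0], [-0.037, 0.009, 0.0, 0.0, -0.0, 0.059, 0], [-0.036, 0.011, 0.0, 0.0, -0.0, 0.059, 0], [-0.036, 0.014, 0.0, 0.0, -0.0, 0.058, 0], [-0.026, 0.027, 0.008, 0.0, -0.0, 0.056, 0], [-0.024, 0.029, 0.007, 0.0, -0.0, 0.055, 0], [-0.023, 0.03, 0.008, 0.0, -0.0, 0.056, 0], [-0.02, 0.031, 0.007, 0.0, -0.0, 0.055, 0], [-0.0, 0.0, 0.026, 0.0, -0.0, 0.0, 0], [-0.0, 0.0, 0.027, 0.0, -0.0, 0.0, 0], [-0.0, 0.0, 0.026, 0.0, -0.0, 0.0, 0], [-0.0, 0.0, 0.026, 0.0, -0.0, 0.0, 0]]
end [0.5829 0.0135 0.045 ] [ 1.800e+02 -1.000e-02  8.531e+01]
```

play_rows(steps=[[[-0.025,-0.028,0.001,0,0,0.088,0],[-0.028,-0.026,0,0,0,0.089,0],[-0.029,-0.024,0.001,0,0,0.088,0],[-0.032,-0.021,0,0,0,0.089,0],[-0.033,-0.017,0.001,0,0,0.088,0],[-0.035,-0.015,0,0,0,0.088,0],[-0.036,-0.012,0.001,0,0,0.089,0],[-0.037,-0.009,0,0,0,0.088,0],[-0.038,-0.002,0,0,0,0.059,0],[-0.038,0,0,0,0,0.059,0],[-0.038,0.002,0,0,0,0.059,0],[-0.038,0.005,0,0,0,0.059,0]]], force=20)

```text
time_s: 2.55
tool_pos: [0.381, 0.2286, 0.1804]
tool_rot: [179.9, -0.0, 111.4]
force: [1.0, 0.7, 0.1]
grip_width: 0.0029
grasp_force: 0.0
```

play_rows(steps=[[[-0.038,0.006,0,0,0,0.059,0],[-0.037,0.009,0,0,0,0.059,0],[-0.036,0.011,0,0,0,0.059,0],[-0.036,0.014,0,0,0,0.058,0],[-0.026,0.027,0.008,0,0,0.056,0],[-0.024,0.029,0.007,0,0,0.055,0],[-0.023,0.03,0.008,0,0,0.056,0],[-0.02,0.031,0.007,0,0,0.055,0],[0,0,0,0,0,0,0],[0,0,0,0,0,0,0],[0,0,0,0,0,0,0]]])

```text
time_s: 3.65
tool_pos: [0.5823, 0.0146, 0.1503]
tool_rot: [-180.0, -0.1, 85.4]
force: [-0.4, -0.3, -0.3]
grip_width: 0.0003
grasp_force: 0.0
```

play_rows(steps=[[[0,0,0.026,0,0,0,0],[0,0,0.027,0,0,0,0],[0,0,0.026,0,0,0,0],[0,0,0.026,0,0,0,0],[0.01,0,0,0,0,0,0],[0.01,0,0,0,0,0,0],[0,0,0,0,0,0,0],[0,0,0,0,0,0,0]]])

```text
time_s: 4.45
tool_pos: [0.5857, 0.0346, 0.0469]
tool_rot: [179.8, -0.1, 85.4]
force: [-0.1, -0.3, 0.3]
grip_width: 0.0007
grasp_force: 0.0
```

Run:
```python
from h import *
s=read_camera("scene");g=s["frame"][:,:,::-1]
cv2.imwrite("pics/d.png",cv2.resize(g[140:240,335:465],None,fx=6,fy=6,interpolation=cv2.INTER_CUBIC))
o=get_obs();d=np.load("g.npz");y=float(d["yaw"]);R=np.array([[np.cos(y),-np.sin(y)],[np.sin(y),np.cos(y)]])
print(o["tool_pos"],o["force"],R.T@(np.array(o["tool_pos"])[:2]-d["o"]),(P(s,np.array([o["tool_pos"]]))-[335,140])*6)
```

```text
[0.5855029  0.0338257  0.04661579] [ 0.15827261 -0.73085269  0.31426106] [ 0.00074001 -0.3042254 ] [[135.72146883 438.09464216]]
```

View pics/d.png

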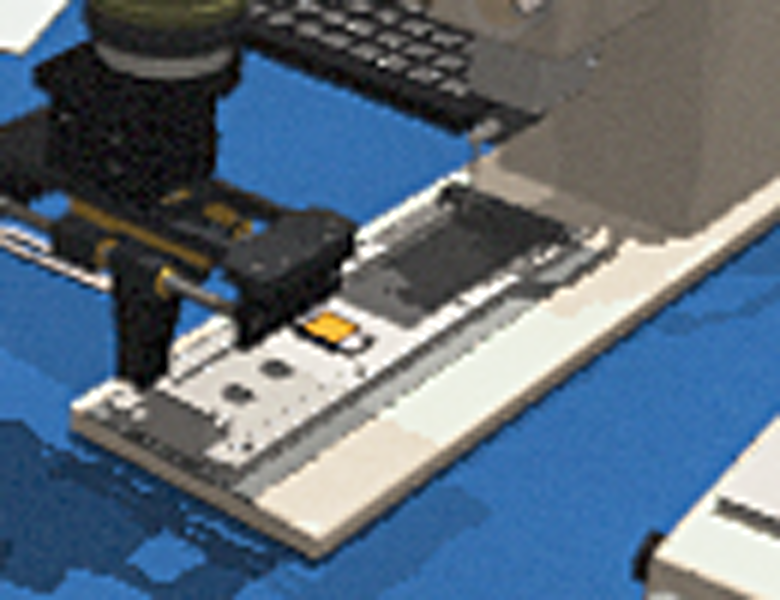

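The fingers stand at crop (140,385), left of the dark plate-like patch at (180,420). The tip I expected at (135,438) does not stand out, so I will check by projecting the model.

Run:
```python
from h import *
s=read_camera("scene");g=s["frame"][:,:,::-1]
d=np.load("g.npz");y=float(d["yaw"]);o=d["o"];R=np.array([[np.cos(y),-np.sin(y)],[np.sin(y),np.cos(y)]])
W=lambda x,y,z:np.r_[o+R@[x/1e3,y/1e3],z/1e3]
im=cv2.resize(g[170:240,335:420],None,fx=9,fy=9,interpolation=cv2.INTER_CUBIC)
def poly(b,c):
    q=((P(s,np.array([W(*t) for t in b]))-[335,170]+.5)*9).astype(int);cv2.polylines(im,[q],True,c,1)
poly([(-22,-274.6,37.5),(22,-274.6,37.5),(22,-274.6,59.5),(-22,-274.6,59.5)],(0,0,255))
poly([(-70,-280,24),(100,-280,24),(100,-280,0),(-70,-280,0)],(0,255,0))
for z in(46.6,66,86):poly([(-15,-313.7,z),(15,-313.7,z),(15,-294.7,z),(-15,-294.7,z)],(255,0,255))
cv2.imwrite("pics/e.png",im)
```

```text
(no output)
```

View pics/e.png

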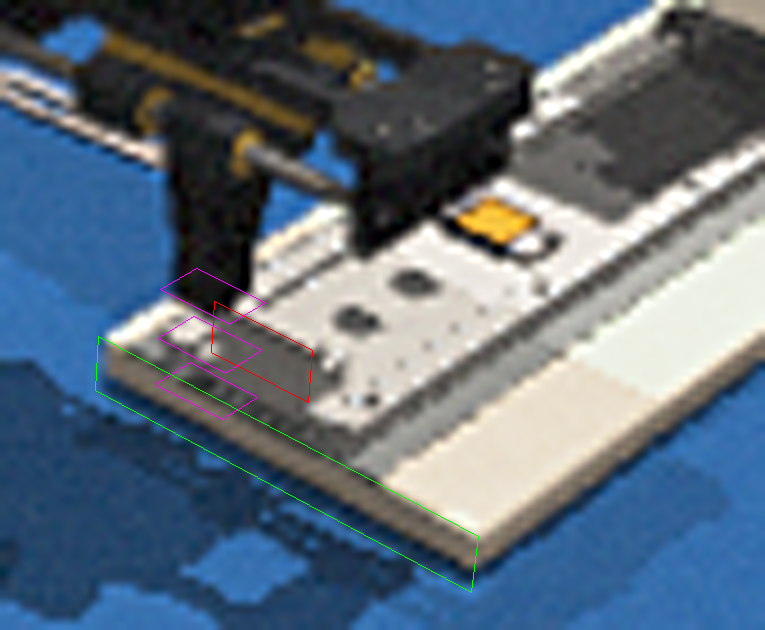

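Run:
```python
from h import *
s=read_camera("scene");g=s["frame"].astype(int);a=cv2.imread("pics/scene0.png")[:,:,::-1].astype(int)
D=np.abs(g-a).sum(2)
for v in range(192,222):print(v,' '.join('%3d'%x for x in D[v,346:376]))
print(get_obs()["tool_pos"])
r=read_camera("top");t=r["frame"][:,:,::-1]
im=cv2.resize(np.hstack([t[125:210,240:330],cv2.imread("pics/top0.png")[125:210,240:330]]),None,fx=4.4,fy=4.4,interpolation=cv2.INTER_CUBIC)
cv2.imwrite("pics/f.png",im);print((P(r,np.array([get_obs()["tool_pos"]]))-[240,125])*4.4)
```

```text
192  37  27  47  46  53  26  12 144 261 270 294 291 280 313 255 282 273 246 214   6  21  14  24  12  68 195 536 597 641 463
193  36  50  38  33  29  28  19 114 237 306 284 322 324 293 326 275 265 321  65  11  21  17  29  22  20   9 280 461 570 419
194  31  39  31  49  43  35  33 125 241 290 252 282 285 280 265 312 297 337   9  16  14  16   9   8  13  47  70 200 529 663
195  38  46  41  53  53  31  12 112 259 277 296 241 272 265 295 320 282 204   8  18  32  27  38  42  11  31  11 320 623 732
196  42  37  33  31  27  26  30  65 223 268 265 259 280 271 268 316 273  57  17  35  39  39  79  87  36  45   9 316 454 234
197  45  42  35  58  41  29  35  46 200 269 280 230 257 314 254 262 405 137  32  33  60  59  86  59  51  60   5  27 154 464
198  49  32  28  30  28  40  28  66 213 332 244 270 274 286 349 434 747 205  38  41  73  66  62  50  60  24  24 170 426 539
199  32  31  60  34  45  36  30  73 208 292 243 247 318 380 658 712 723  70  29   7  43  49  63  62  26   8  31  51  10 118
200  47  47  39  46  35  29  18  61 207 252 235 317 512 673 675 620 488  46  45  62  58  39  28  16  46  81 
[... 1984 characters left out ...]
 76  65  70  78
217 193 170 173 194 191 199  51  62  34  22  22   9   2  13   7  26  30  23   5  52  36  48  37   6  16   4   5  59  53   4
218 183 160 173 172 157 177 164 179  73  21   6  13   7  17   5  19  15  15   2   4   6  27  20  54  47   3  18   5   6  19
219 172 168 162 160 210 145 179 184 207  58  41  30  21  44   4  19   7  17   3   6   4   8  17   3  14  21  18  14  15   7
220 139 163 160 175 183 147 189 162 158 168 213  48  13  32  32  18   5  11  12  30   8  19   9   8  13  10  53   5   4  57
221 110 117  94 141 165 187 164 140 165 161 179  40  28  41  59  33   9   3   8   2  20   4  20   5  18  23  14  21  73  61
[0.58508257 0.03308357 0.0460367 ]
[[293.06332431 228.3020106 ]]
```

View pics/f.png

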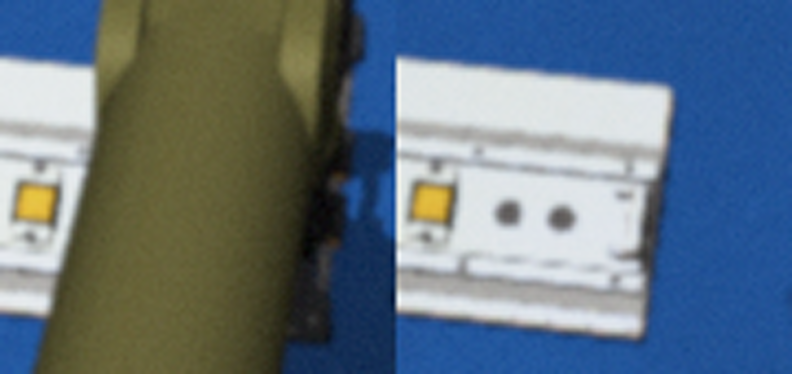

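The tip in the picture ends about 35 mm higher than its stated pose projects. Before I touch anything I will work out why, using both views.

Run:
```python
from h import *
s=read_camera("scene");r=read_camera("top")
d=np.load("g.npz");y=float(d["yaw"]);o=d["o"];R=np.array([[np.cos(y),-np.sin(y)],[np.sin(y),np.cos(y)]])
ob=get_obs();t=np.array(ob["tool_pos"]);print(t,ob["tool_rot"],ob["qpos"])
B=lambda w:np.r_[R.T@(w[:2]-o),w[2]].round(3)
for z in(.116,.15,.2):
  print(z,"scene corner",B(U(s,(375,197.8),z)),"top corner",B(U(r,(319.5,130.7),z)),"top low end",B(U(r,(314.5,202.7),z)))
for z in(.035,.046,.06,.08,.085,.09):print(z,"tip",B(U(s,(357.5,203.5),z)))
print("tool",B(t))
V=s["view"];print("cam",-V[:3,:3].T@V[:3,3])
```

```text
[0.5846483  0.03289051 0.04537168] [ 1.79972213e+02 -6.62254587e-03  8.52642781e+01] [-34.98506775  18.81119217  34.54892206 102.95561985 -11.97140838
  61.87000101  -0.92247781]
0.116 scene corner [ 0.048 -0.286  0.116] top corner [ 0.115 -0.331  0.116] top low end [-0.082 -0.34   0.116]
0.15 scene corner [ 0.078 -0.33   0.15 ] top corner [ 0.103 -0.333  0.15 ] top low end [-0.087 -0.342  0.15 ]
0.2 scene corner [ 0.123 -0.395  0.2  ] top corner [ 0.086 -0.337  0.2  ] top low end [-0.095 -0.345  0.2  ]
0.035 tip [-0.045 -0.25   0.035]
0.046 tip [-0.034 -0.263  0.046]
0.06 tip [-0.021 -0.279  0.06 ]
0.08 tip [-0.003 -0.303  0.08 ]
0.085 tip [ 0.002 -0.309  0.085]
0.09 tip [ 0.006 -0.315  0.09 ]
tool [-0.    -0.305  0.045]
cam [ 1.10196004 -0.76294952  0.71175559]
```

play_rows(steps=[[[0.005,0,0,0,0,0,0],[0.005,0,0,0,0,0,0],[0.005,0,0,0,0,0,0],[0.005,0,0,0,0,0,0],[0.005,0,0,0,0,0,0],[0.005,0,0,0,0,0,0],[0,0,0,0,0,0,0],[0,0,0,0,0,0,0]]])

```text
time_s: 5.55
tool_pos: [0.587, 0.0632, 0.0451]
tool_rot: [180.0, 0.0, 85.3]
force: [0.4, -0.1, 0.0]
grip_width: 0.0009
grasp_force: 0.0
```

Run:
```python
from h import *
s=read_camera("scene");g=s["frame"].astype(int);a=cv2.imread("pics/scene0.png")[:,:,::-1].astype(int)
D=np.abs(g-a).sum(2);print("carrier changed px",(D[185:215,378:400]>150).sum())
cv2.imwrite("pics/g.png",cv2.resize(s["frame"][140:240,335:465,::-1],None,fx=6,fy=6,interpolation=cv2.INTER_CUBIC))
print(get_obs()["tool_pos"],get_obs()["force"])
T=np.array([.1625,.6287,.183]);ty=np.array([.25,.968,0])*.05
print("start tips",P(s,[T+ty,T-ty,T+ty+[0,0,.036],T-ty+[0,0,.036]]).round(1))
for v in range(66,112,2):print(v,''.join('#' if a[v,u].sum()<130 else '.' for u in range(335,400)))
```

```text
carrier changed px 109
[0.58692329 0.06295754 0.0450637 ] [ 0.36342638  0.00164842 -0.01254306]
start tips [[366.9  93.9]
 [350.   98. ]
 [367.4  86. ]
 [350.4  90. ]]
66 ....###########.#####.........########.######............########
68 .....############.......................#####............########
70 ....#.###########.####.###.......#####...................########
72 .....###########.#####...........###.....................########
74 ...........#######..............####....................#########
76 ..............####..............####........................#####
78 ..............####..............###..............................
80 ..............####.............####..............................
82 ...............###.............###...............................
84 ...............###.............####..............................
86 ...............###...............................................
88 ..............####...............................................
90 .................................................................
92 .................................................................
94 .................................................................
96 .................................................................
98 .................................................................
100 .................................................................
102 .................................................................
104 .................................................................
106 .................................................................
108 .................................................................
110 .................................................................
```

The fingertips really stand about 37 mm higher than the reported z. Three things agree on this: both pictures, the start frame, and the contact-free pass over the plate. I will back off, go lower and push with a watch on the force.

play_rows(steps=[[[-0.02,0,0,0,0,0,0],[-0.02,0,0,0,0,0,0],[0,0,0.01,0,0,0,0],[0,0,0.01,0,0,0,0],[0,0,0.01,0,0,0,0],[0,0,0.004,0,0,0,0],[0,0,0,0,0,0,0],[0,0,0,0,0,0,0]]])

```text
time_s: 6.4
tool_pos: [0.5838, 0.0238, 0.011]
tool_rot: [-180.0, 0.0, 85.3]
force: [-0.6, 0.4, 0.5]
grip_width: 0.0005
grasp_force: 0.0
```

Run:
```python
from h import *
s=read_camera("scene")
g=s["frame"].astype(int);a=cv2.imread("pics/scene0.png")[:,:,::-1].astype(int)
print(get_obs()["tool_pos"],get_obs()["force"])
D=np.abs(g-a).sum(2)
for v in range(196,222):print(v,''.join('#' if D[v,u]>180 else '.' for u in range(340,400)))
d=np.load("g.npz");y=float(d["yaw"]);o=d["o"];R=np.array([[np.cos(y),-np.sin(y)],[np.sin(y),np.cos(y)]])
for uv in [(358,213.5),(356,212)]:
  for z in(.04,.045,.05,.055):print(uv,z,R.T@(U(s,uv,z)[:2]-o))
print(R.T@(np.array(get_obs()["tool_pos"])[:2]-o))
```

```text
[0.58400911 0.02371328 0.01127166] [ 0.09870746  0.60943266 -0.49792374]
196 .....####.######...################..#########..............
197 ...........################.######.#############............
198 ...........#########.######.####.###############............
199 ...........##############...####################............
200 ...........##############......##########.######............
201 ...........###############.....################.............
202 ...........###########.###.###################..............
203 ...........###########....###################...............
204 ...........###########.....#######.########.................
205 ...........########.#........####....####...................
206 ...........#########..........##########....................
207 ...........#########..........########......................
208 ...........###.#.###...........######.......................
209 ...........#########...........####.........................
210 ............#.######...........###..........................
211 ............#.###.##............................
[... 344 characters left out ...]
#..##.....................................................
218 .#....#.###.................................................
219 ........#.#.#...............................................
220 ......#..##..#..............................................
221 ...#.#........###...........................................
(358, 213.5) 0.04 [-0.00248952 -0.29794216]
(358, 213.5) 0.045 [ 0.00185319 -0.30358334]
(358, 213.5) 0.05 [ 0.00619591 -0.30922451]
(358, 213.5) 0.055 [ 0.01053862 -0.31486568]
(356, 212) 0.04 [-0.01224179 -0.29605605]
(356, 212) 0.045 [-0.00782648 -0.30171126]
(356, 212) 0.05 [-0.00341118 -0.30736647]
(356, 212) 0.055 [ 0.00100412 -0.31302169]
[ 8.27175711e-05 -3.14426410e-01]
```

play_rows(steps=[[[0,0,0.007,0,0,0,0],[0.01,0,0,0,0,0,0],[0.01,0,0,0,0,0,0],[0.005,0,0,0,0,0,0],[0.005,0,0,0,0,0,0],[0.005,0,0,0,0,0,0],[0.005,0,0,0,0,0,0],[0.005,0,0,0,0,0,0],[0.005,0,0,0,0,0,0]]])

```text
time_s: 7.35
tool_pos: [0.5879, 0.0731, 0.0042]
tool_rot: [180.0, 0.0, 85.3]
force: [-0.2, -1.8, 1.0]
grip_width: 0.0006
grasp_force: 0.9
```

Force of −1.8 N: contact, and the carrier is sliding.

play_rows(steps=[[[0.008,0,0,0,0,0,0],[0.008,0,0,0,0,0,0],[0.008,0,0,0,0,0,0],[0.008,0,0,0,0,0,0],[0.008,0,0,0,0,0,0],[0.008,0,0,0,0,0,0],[0.008,0,0,0,0,0,0],[0.008,0,0,0,0,0,0],[0.008,0,0,0,0,0,0],[0.008,0,0,0,0,0,0],[0.008,0,0,0,0,0,0]]])

```text
time_s: 8.45
tool_pos: [0.5949, 0.1616, 0.004]
tool_rot: [-180.0, -0.0, 85.3]
force: [-0.7, -2.9, 1.0]
grip_width: 0.0005
grasp_force: 1.2
```

play_rows(steps=[[[0.005,0,0,0,0,0,0],[0.005,0,0,0,0,0,0],[0.003,0,0,0,0,0,0],[0.002,0,0,0,0,0,0],[0,0,0,0,0,0,0]]])

```text
time_s: 8.95
tool_pos: [0.5962, 0.1764, 0.004]
tool_rot: [180.0, -0.0, 85.3]
force: [-0.3, 0.1, -0.0]
grip_width: 0.0004
grasp_force: 0.4
```

play_rows(steps=[[[0.002,0,0,0,0,0,0],[0.002,0,0,0,0,0,0],[0.002,0,0,0,0,0,0],[0.002,0,0,0,0,0,0],[0.001,0,0,0,0,0,0]]])

```text
time_s: 9.45
tool_pos: [0.5968, 0.1853, 0.004]
tool_rot: [-180.0, -0.0, 85.3]
force: [0.2, -1.7, 0.3]
grip_width: 0.0007
grasp_force: 0.8
```

play_rows(steps=[[[0.001,0,0,0,0,0,0],[0.001,0,0,0,0,0,0]]])

```text
time_s: 9.65
tool_pos: [0.597, 0.1869, 0.004]
tool_rot: [-180.0, -0.0, 85.3]
force: [-0.5, -1.9, -0.0]
grip_width: 0.0005
grasp_force: 0.7
```

play_rows(steps=[[[0.001,0,0,0,0,0,0],[0.001,0,0,0,0,0,0]]])

```text
time_s: 9.85
tool_pos: [0.5971, 0.1883, 0.004]
tool_rot: [-180.0, 0.0, 85.3]
force: [-1.0, -2.6, 1.9]
grip_width: 0.0002
grasp_force: 1.8
```

play_rows(steps=[[[0.001,0,0,0,0,0,0],[0.001,0,0,0,0,0,0]]])

```text
time_s: 10.05
tool_pos: [0.5971, 0.1883, 0.004]
tool_rot: [-179.9, 0.2, 85.2]
force: [-1.3, -6.8, 3.0]
grip_width: 0.0003
grasp_force: 3.7
```

play_rows(steps=[[[0.001,0,0,0,0,0,0],[0.001,0,0,0,0,0,0]]])

```text
time_s: 10.25
tool_pos: [0.597, 0.1883, 0.004]
tool_rot: [-179.9, 0.3, 85.2]
force: [-2.9, -11.0, 5.1]
grip_width: 0.0004
grasp_force: 5.2
```

play_rows(steps=[[[0.001,0,0,0,0,0,0],[0,0,0,0,0,0,0]]])

```text
time_s: 10.45
tool_pos: [0.597, 0.1882, 0.004]
tool_rot: [-179.9, 0.4, 85.1]
force: [-3.7, -11.0, 4.0]
grip_width: 0.0007
grasp_force: 5.4
```

The carrier stopped dead at y=0.188 while the force rose to 11 N, so it is home on the stop. Next I retreat and plan the move to the well.

play_rows(steps=[[[-0.01,0,0,0,0,0,0],[-0.02,0,0,0,0,0,0],[-0.02,0,0,0,0,0,0],[0,0,-0.035,0,0,0,0],[0,0,-0.035,0,0,0,0],[0,0,-0.035,0,0,0,0],[0,0,-0.035,0,0,0,0],[0,0,0,0,0,0,0],[0,0,0,0,0,0,0]]])

```text
time_s: 11.35
tool_pos: [0.5941, 0.143, 0.1449]
tool_rot: [179.9, -0.1, 85.2]
force: [-0.8, 0.2, 0.1]
grip_width: 0.0004
grasp_force: 0.0
```

Run:
```python
from plan import *
print(get_obs()["tool_pos"])
plan([(.467,-.326,.11,65,16)])
```

```text
[0.59406339 0.14296359 0.14490146]
[[-0.03, -0.005, 0.002, 0.0, -0.0, 0.022, 0], [-0.03, -0.005, 0.002, 0.0, -0.0, 0.022, 0], [-0.03, -0.004, 0.002, 0.0, -0.0, 0.022, 0], [-0.03, -0.004, 0.003, 0.0, -0.0, 0.022, 0], [-0.03, -0.003, 0.002, 0.0, -0.001, 0.022, 0], [-0.031, -0.002, 0.002, 0.001, 0.0, 0.022, 0], [-0.03, -0.001, 0.002, -0.0, 0.0, 0.023, 0], [-0.03, -0.001, 0.002, -0.0, 0.0, 0.022, 0], [-0.031, -0.0, 0.002, -0.0, -0.0, 0.022, 0], [-0.03, 0.0, 0.002, -0.0, -0.0, 0.022, 0], [-0.03, 0.001, 0.003, -0.0, -0.0, 0.022, 0], [-0.031, 0.002, 0.002, 0.0, -0.0, 0.022, 0]]
[[-0.03, 0.003, 0.002, 0.0, -0.0, 0.022, 0], [-0.03, 0.003, 0.002, 0.0, -0.001, 0.022, 0], [-0.03, 0.004, 0.002, 0.0, 0.0, 0.022, 0], [-0.03, 0.004, 0.002, 0.0, 0.0, 0.022, 0]]
end [ 0.4669 -0.3255  0.1104] [1.7998e+02 1.0000e-02 6.5010e+01]
```

play_rows(steps=[[[-0.03,-0.005,0.002,0,0,0.022,0],[-0.03,-0.005,0.002,0,0,0.022,0],[-0.03,-0.004,0.002,0,0,0.022,0],[-0.03,-0.004,0.003,0,0,0.022,0],[-0.03,-0.003,0.002,0,0,0.022,0],[-0.031,-0.002,0.002,0,0,0.022,0],[-0.03,-0.001,0.002,0,0,0.022,0],[-0.03,-0.001,0.002,0,0,0.022,0],[-0.031,0,0.002,0,0,0.022,0],[-0.03,0,0.002,0,0,0.022,0],[-0.03,0.001,0.003,0,0,0.022,0],[-0.031,0.002,0.002,0,0,0.022,0]]])

```text
time_s: 12.55
tool_pos: [0.4974, -0.2101, 0.1177]
tool_rot: [-180.0, -0.0, 70.1]
force: [0.6, -0.2, -0.1]
grip_width: 0.0005
grasp_force: 0.0
```

play_rows(steps=[[[-0.03,0.003,0.002,0,0,0.022,0],[-0.03,0.003,0.002,0,0,0.022,0],[-0.03,0.004,0.002,0,0,0.022,0],[-0.03,0.004,0.002,0,0,0.022,0],[0,0,0,0,0,0,0],[0,0,0,0,0,0,0],[0,0,0,0,0,0,0]]])

```text
time_s: 13.25
tool_pos: [0.4674, -0.3239, 0.1098]
tool_rot: [-180.0, -0.1, 65.2]
force: [0.3, -0.0, 0.5]
grip_width: 0.0009
grasp_force: 0.0
```

Run:
```python
from h import *
s=read_camera("scene");r=read_camera("top");t=np.array(get_obs()["tool_pos"]);print(t)
A=cv2.resize(s["frame"][180:310,180:310,::-1],None,fx=4.5,fy=4.5,interpolation=cv2.INTER_CUBIC)
for dz in(0,.037,.042):
    q=((P(s,t+[0,0,dz])[0]-180+.5)*4.5).astype(int);print(q);cv2.circle(A,tuple(map(int,q)),2,(0,0,255),-1)
q=((P(s,[.467,-.326,.072])[0]-180+.5)*4.5).astype(int);cv2.circle(A,tuple(map(int,q)),3,(0,255,0),-1)
cv2.imwrite("pics/i.png",A)
a=cv2.imread("pics/top0.png").astype(int);g=r["frame"][:,:,::-1].astype(int)
b=lambda m:(np.abs(m[125:195,180:260]).sum(2))
cv2.imwrite("pics/j.png",cv2.resize(r["frame"][125:210,180:310,::-1],None,fx=6,fy=6,interpolation=cv2.INTER_CUBIC))
# chip (yellow) centroid
f=r["frame"].astype(int)[150:190,185:275];m=(f[...,0]-f[...,2]>60)&(f[...,0]>120);yy,xx=np.nonzero(m);print("yellow",m.sum(),xx.mean()+185,yy.mean()+150)
d=np.load("g.npz");y=float(d["yaw"]);R=np.array([[np.cos(y),-np.sin(y)],[np.sin(y),np.cos(y)]])
print("home chip px",P(r,np.r_[d["o"],.036]))
for z in (.0595,):print("tail px",P(r,np.r_[d["o"]+R@[0,-.14],z]))
```

```text
[ 0.46779339 -0.32346736  0.10995038]
[278 260]
[271 208]
[269 201]
yellow 35 201.37142857142857 166.4857142857143
home chip px [[201.84000266 166.61960017]]
tail px [[248.07966172 169.72278571]]
```

View pics/i.png

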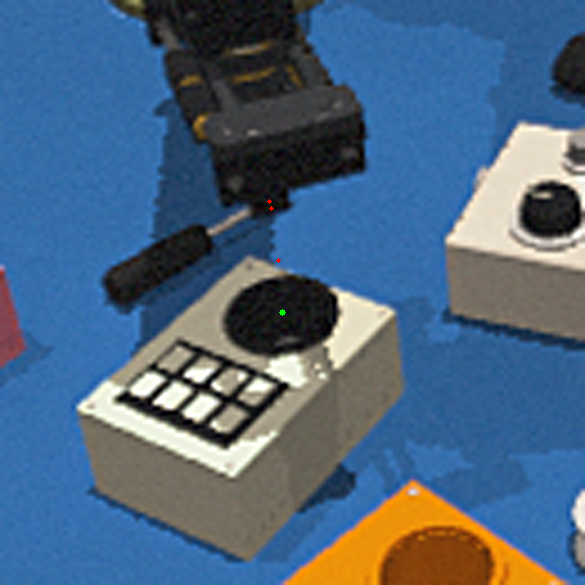

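The tip shows at crop (270,205), which fits the 37–42 mm offset. The well model dot at (282,312) sits in the middle of the collar. The chip is at its home pixel, (201.4,166.5) against (201.8,166.6). Now I descend.

play_rows(steps=[[[-0.002,0.001,0.02,0,0,0,0],[0,0,0.02,0,0,0,0],[0,0,0.02,0,0,0,0],[0,0,0.02,0,0,0,0],[0,0,0.015,0,0,0,0],[0,0,0,0,0,0,0]]])

```text
time_s: 13.95
tool_pos: [0.4662, -0.3252, 0.0131]
tool_rot: [-179.8, -0.0, 65.2]
force: [0.6, 0.5, 0.3]
grip_width: 0.0007
grasp_force: 0.0
```

play_rows(steps=[[[0,0,0.003,0,0,0,0],[0,0,0.003,0,0,0,0],[0,0,0.002,0,0,0,0],[0,0,0,0,0,0,0]]])

```text
time_s: 14.35
tool_pos: [0.4674, -0.3271, 0.0073]
tool_rot: [180.0, -0.0, 65.1]
force: [0.8, 0.0, -0.1]
grip_width: 0.0005
grasp_force: 0.0
```

play_rows(steps=[[[0,0,0.002,0,0,0,0],[0,0,0.002,0,0,0,0],[0,0,0,0,0,0,0]]])

```text
time_s: 14.65
tool_pos: [0.4671, -0.3269, 0.0028]
tool_rot: [-180.0, -0.0, 65.1]
force: [-0.3, 0.4, -0.2]
grip_width: 0.0002
grasp_force: 0.0
```

play_rows(steps=[[[0,0,0.002,0,0,0,0],[0,0,0.001,0,0,0,0],[0,0,0,0,0,0,0]]])

```text
time_s: 14.95
tool_pos: [0.4674, -0.3271, 0.0002]
tool_rot: [180.0, -0.0, 65.1]
force: [-0.6, -0.2, 2.1]
grip_width: 0.0006
grasp_force: 1.2
```

play_rows(steps=[[[0,0,0.002,0,0,0,0],[0,0,0.001,0,0,0,0],[0,0,0,0,0,0,0]]])

```text
time_s: 15.25
tool_pos: [0.4674, -0.3272, -0.0028]
tool_rot: [180.0, -0.0, 65.1]
force: [-0.1, 0.0, 4.7]
grip_width: 0.0004
grasp_force: 2.0
```

play_rows(steps=[[[0,0,0.002,0,0,0,0],[0,0,0.001,0,0,0,0],[0,0,0.001,0,0,0,0],[0,0,0,0,0,0,0]]])

```text
time_s: 15.65
tool_pos: [0.4674, -0.3271, -0.0044]
tool_rot: [-180.0, -0.1, 65.1]
force: [-6.7, 5.2, 24.1]
grip_width: 0.0004
grasp_force: 11.9
```

play_rows(steps=[[[0,0,0.001,0,0,0,0],[0,0,0,0,0,0,0]]])

```text
time_s: 15.85
tool_pos: [0.4675, -0.3271, -0.0045]
tool_rot: [-180.0, -0.2, 65.1]
force: [-8.2, 6.9, 30.3]
grip_width: 0.0006
grasp_force: 15.3
```

Bottomed: the tool has stopped at −0.0045 and the force is rising. I hold for a second, then let go and withdraw.

play_rows(steps=[[[0,0,0,0,0,0,0],[0,0,0,0,0,0,0],[0,0,0,0,0,0,0],[0,0,0,0,0,0,0],[0,0,0,0,0,0,0],[0,0,0,0,0,0,0],[0,0,0,0,0,0,0],[0,0,0,0,0,0,0],[0,0,0,0,0,0,0]]])

```text
time_s: 16.75
tool_pos: [0.4675, -0.3271, -0.0045]
tool_rot: [-180.0, -0.2, 65.1]
force: [-8.2, 6.7, 31.1]
grip_width: 0.0003
grasp_force: 15.2
```

play_rows(steps=[[[0,0,-0.005,0,0,0,0],[0,0,-0.01,0,0,0,0],[0,0,-0.02,0,0,0,0],[0,0,-0.03,0,0,0,0],[0,0,-0.03,0,0,0,0],[0,0,-0.03,0,0,0,0],[0,0,-0.03,0,0,0,0],[0,0,0,0,0,0,0],[0,0,0,0,0,0,0],[0,0,0,0,0,0,0]]])

```text
time_s: 17.75
tool_pos: [0.4665, -0.3262, 0.1457]
tool_rot: [-179.9, -0.0, 65.1]
force: [0.2, -0.0, 0.1]
grip_width: 0.0006
grasp_force: 0.0
```

Run:
```python
from h import *
r=read_camera("top");f=r["frame"].astype(int)[150:190,185:275];m=(f[...,0]-f[...,2]>60)&(f[...,0]>120);yy,xx=np.nonzero(m);print(m.sum(),xx.mean()+185,yy.mean()+150)
for n in("dish","wire_spool","chip_tray","tweezers","solvent","driver"):print(n,[q["extent"] for q in silhouettes("top",n)[:1]])
print(get_obs()["tool_pos"],get_obs()["force"])
```

```text
32 201.5625 166.46875
dish [[372.6, 136.4, 402.4, 163.3]]
wire_spool [[409.0, 137.2, 429.3, 155.7]]
chip_tray [[339.2, 146.5, 360.8, 173.4]]
tweezers [[237.9, 219.9, 248.5, 266.1]]
solvent [[183.2, 243.0, 210.9, 264.7]]
driver [[387.0, 275.7, 416.5, 278.5]]
[ 0.46695961 -0.32696957  0.14659884] [-0.32297757  0.11738652 -0.32162934]
```

```bash
python3 -c "
from cell import *
print(sign_off())"
```

```text
the job is handed in; nothing more can be done
None
```

The job is handed in with no verdict returned: the carrier is home against the end stop, the start key was pressed to the bottom for about a second and released, the lamp key was not touched, and the loose things I checked had not moved (the mouse was not found by the network, so it went unchecked).

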